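Load a hand press and hold its platen at the balance point

TASK

Take just the top plaster mould plate off the stack and lay it flat in the rimmed recess of the hand press, and let go of it. Then grip the handle bar of the press's platen, which leans open on its back stop, swing the platen up to its balance point, where it would fall neither shut nor back, and finish while still gripping the bar and holding the platen motionless there, so that I can brush its face. Do not let the platen drop shut, and leave the other plates and the things lying about where they are.

Things in the scene. Friction and masses are not known exactly. Their poses are not given: they have to be found in the camera images.
- plate_top: the top one of three equal cream plaster mould plates in a stack, 110 (its x) x 56 (its y) x 16 mm thick, 0.18 kg give or take 30 %; origin at the centre of its underside, z up. The same if turned half round. The stack stands on a fixed wooden board 130 x 76 x 12 mm; the plates lie up to 3 mm and 0.05 rad askew of one another; a single plate lifts off freely.
- plate_mid: the second plate of the stack, same size, right under the top one; origin at the centre of its underside. Stays.
- plate_low: the lowest plate of the stack, same size; origin at the centre of its underside. Stays.
- press: fixed grey base of the hand press, 200 x 200 x 30 mm high; origin at the centre of its underside. Its x is parallel to the hinge, its y points towards the hinge, z up. The recess lies on it towards its -y edge, the hinge posts at its +y side.
- recess (a point): centre of the recess floor, 30 mm above the table, axes as the press. The recess is 116 (x) x 62 (y) mm inside: 3 mm clear all round a plate laid with its x along the recess's x. Its steel rim is only 5 mm high and 8 mm wide, so the upper 11 mm of the plate's sides stay free for the fingers.
- platen_hinge (a point): middle of the hinge axis, which runs along the press's x, 115 mm from the recess centre in its +y and 92 mm above the table, between two steel posts that reach 104 mm above the table.
- handle_bar (a point): middle of the handle bar: a round aluminium bar 14 mm thick, parallel to the hinge, 230 mm from it and in the plane of the platen's board, free for 114 mm between two arms, 50 mm beyond the board's edge. It can be pinched from above with the fingers closing across it, and turns between the pads as the platen swings.
- platen_mass (a point): centre of mass of the platen, 128 mm from the hinge: straight above the hinge at balance. The platen is a wooden board 140 x 165 x 12 mm with a plaster block 108 x 54 x 40 mm on its pressing face, 0.56 kg give or take 25 %, on a nearly frictionless hinge without a stay; left alone it falls shut or back.
- platen (a joint): platen angle a in rad: 0 shut (level, over the recess), 1.571 upright, 2.5 leaning open on its back stop, as it starts. The bar is 230*cos(a) mm from the hinge towards the press's -y and 230*sin(a) mm above it. Because of the plaster block it balances at 1.67, 6 degrees past upright towards open (bar 23 mm to the hinge's +y, 321 mm above the table).
- clay_block: bystander: a block of clay 62 x 62 x 42 mm near the stack; origin at the centre of its underside
- water_bowl: bystander: a white bowl 110 mm across and 50 mm high beyond the press; origin at the centre of its underside
- spatula: bystander: a long modelling spatula lying near the robot on its left; origin under its middle

How it is judged:
On the way, in this order (a step that is already met when the one before it is completed fails the run):
1. the top plate lies flat in the recess, let go, with the platen still leaning open (x of plate_top in the frame of recess between -0.005 and 0.005 m and y of plate_top in the frame of recess between -0.005 and 0.005 m and z of plate_top in the frame of recess between -0.003 and 0.003 m and angle between plate_top's own z axis and vertical below 0.05 rad and contact force between the fingers and plate_top below 0.1 N and value of joint platen above 2.3 rad), for 0.2 s.
2. the platen is gripped by its bar and still at its balance point (value of joint platen between 1.6 and 1.74 rad and velocity of joint platen between -0.05 and 0.05 rad/s and contact force between the fingers and platen above 2 N), for 0.3 s.
At the end, for the whole second after the job is handed in: Top plate flat in the recess (5 mm each way, 3 mm in height, 0.05 rad), let go; the other two within 15 mm of their start; platen at 1.67 rad within 0.07, slower than 0.05 rad/s, its bar gripped by the fingers with over 2 N, no other thing bearing on it (all of step 2 and x of plate_top in the frame of recess between -0.005 and 0.005 m and y of plate_top in the frame of recess between -0.005 and 0.005 m and z of plate_top in the frame of recess between -0.003 and 0.003 m and angle between plate_top's own z axis and vertical below 0.05 rad and contact force between each of the fingers, platen and plate_top below 0.1 N and distance of each of plate_mid, plate_low from where it was at the start of the episode below 0.015 m and linear speed of plate_top below 0.02 m/s and contact force between platen and clay_block below 0.1 N and contact force between platen and water_bowl below 0.1 N and contact force between platen and spatula below 0.1 N and contact force between platen and plate_mid below 0.1 N and contact force between platen and plate_low below 0.1 N); the arm keeps its last pose, push and grip.
It fails at once if the platen drops towards shut (value of joint platen below 1.2 rad).
It fails at once if a bystander is pushed away by more than 30 mm (distance of any of clay_block, water_bowl, spatula from where it was at the start of the episode above 0.03 m).
It also fails if it takes over 59 s, if anything falls off the work surface, if the arm or the gripper's body presses on something with over 40 N, if the wrist force passes 120 N, or if a joint passes its speed limit or range.

ROBOT

A 7-joint arm with a two-finger parallel gripper is mounted at the origin on the work surface. World frame = base frame: x ahead of the robot, y to its left, z up, the work surface at z = 0. Lengths are in m, angles in rad, forces in N, time in s.
With the tool pointing down it reaches from about 0.425 to 0.95 m from the base axis. Payload 16.7 kg.
Tool frame: the origin (TCP) lies at the very end of the fingers, on their centre line; the grasp point (between the pads) lies 19 mm behind it; z points along the fingers, y is the line along which they close (so a half turn about z gives the same grasp; the last joint's range is limited). The gripper opens to 94 mm and grips with 3 to 60 N. Pads are 16 mm wide; open, the fingers measure 119 mm over their backs; the gripper's body (75 mm by 177 mm) begins 78 mm behind the grasp point.
Start: joints at [-1.425, 0.426, 0.074, 1.606, -0.034, 1.111, -0.067], TCP at [0.196, 0.646, 0.205] pointing down, gripper open.
Joint ranges: [-2.85, 2.85], [-0.5, 2.14], [-1.23, 1.37], [0.21, 2.46], [-1.02, 4.16], [0.16, 2.05], [-2.73, 2.73]. Speed limits (rad/s): [1.89, 1.89, 2.39, 2.39, 3.01, 3.01, 3.01].

INTERFACE

Orientations are given as a unit quaternion [x, y, z, w].
In Python, from station import arm, eyes, kinematics, telemetry gives the robot as it stands (arm), with the cameras (eyes), the kinematics (kinematics) and the readings (telemetry). Calls block until the motion is done:
- arm.move_pose(position, orientation): joint-space move of the TCP to a pose.
- arm.move_straight(position, attitude=None, velocity=0.15, until_force=None): straight line of the TCP; attitude=None keeps the orientation; velocity is the mean speed in m/s. With until_force (N) it stops when the force on the tool has changed by that much, and returns True; else False.
- arm.set_joints(angles): joint-space move.
- arm.gripper_to(opening): finger opening in m; the grip force is fixed at half the most; returns when the fingers have stopped.
- arm.wait(seconds).
- kinematics.solve_ik(position, orientation): joint angles nearest the present ones, or None.
- eyes.grab_frame(name): name is "scene" or "top"; returns a dict with "image" (400x640x3 uint8, red, green, blue), "z_map" (400x640 float32, m along the optical axis (not along the pixel's ray), 0 where there is no reading), "vfov" (degrees; the focal length in pixels is half the picture's height over the tangent of half this angle, whatever the lens; pixels are square), "cx", "cy" (the principal point, pixels), "position" and "orientation" of the camera in the world. Camera axes: x right, y down, z forward; pixel columns grow to the right and rows downward; lengths in m; the calibration is good to about 2 mm. A picture is of the moment at which its call begins.
A pose or a line that the arm cannot do raises arm.IKError and nothing moves.
- arm.hand_in(): hands the job in; it is judged then, once.
Readings, each from a call of its own:
- telemetry.current_time_s(): time.
- telemetry.current_joints(): joint angles.
- telemetry.current_joint_vel(): joint speeds.
- telemetry.current_joint_torque(): joint torques, N m.
- telemetry.current_ee_pos(): TCP position.
- telemetry.current_orientation(): TCP orientation.
- telemetry.current_force(): force on the tool from outside, world axes, zero at the start.
- telemetry.current_torque(): the same for the moment, N m.
- telemetry.current_gripper_width(): finger opening in m.
- telemetry.current_finger_force(): force on a finger pad.
Only numpy, scipy, OpenCV 4.12 (cv2) and the standard library are available. Lean on these libraries where they do the work, as an engineer would, in place of code of your own. Each camera call takes 0.05 s, during which the arm holds its last target. There are 200 camera calls.

## Working session

There is one attempt and no reset: what is moved stays moved. The work goes in short steps, each a Python script; the robot and the scene stay as the last script left them, time stands still between calls to the robot, and variables do not carry over. Pictures are saved under pics/ and viewed, at most 10 in all, crops included, and the job is handed in when it is done.

```bash
ls; mkdir -p pics
cat > h.py <<'E'
import numpy as np, cv2
from scipy.spatial.transform import Rotation as R
from station import arm, eyes, kinematics, telemetry
def frame(n):
    f=eyes.grab_frame(n); np.savez('pics/'+n+'.npz',**f); return f
def cloud(f):
    im=f['image'];h,w=im.shape[:2];fl=h/2/np.tan(np.radians(f['vfov'])/2)
    v,u=np.mgrid[:h,:w];z=f['z_map']
    P=np.stack([(u-f['cx'])*z/fl,(v-f['cy'])*z/fl,z],-1)
    W=P@R.from_quat(f['orientation']).as_matrix().T+f['position']
    W[z==0]=np.nan
    return W
E
python3 - <<'E'
from h import *
for n in('scene','top'):
    f=frame(n); cv2.imwrite(f'pics/{n}0.png',f['image'][...,::-1]); print(n,f['position'],f['orientation'],f['vfov'])
print(telemetry.current_time_s(),telemetry.current_orientation(),telemetry.current_ee_pos())
E
```

```text
pics
station.py
scene [ 1.05262224 -0.6700834   0.67937398] [ 0.83925125  0.2864365  -0.15119509 -0.43675109] 50.52841321881837
top [0.41792923 0.04145355 1.15529668] [-0.70015036  0.71240346 -0.03682028  0.03024982] 51.27797544009671
0.1 [ 1.46885899e-01  9.89153270e-01 -5.81845694e-04 -4.49717487e-05] [0.19602784 0.64548545 0.20485596]
```

View pics/scene0.png

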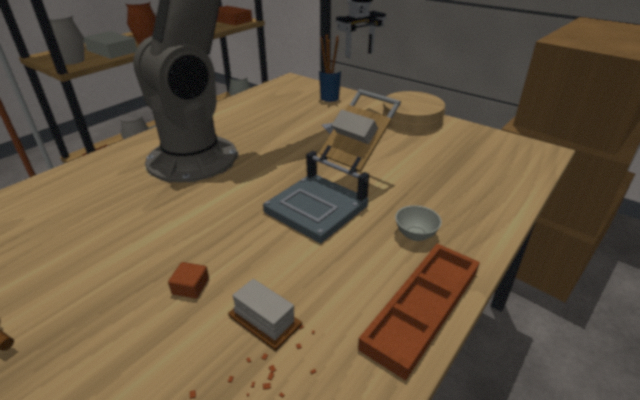

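View pics/top0.png

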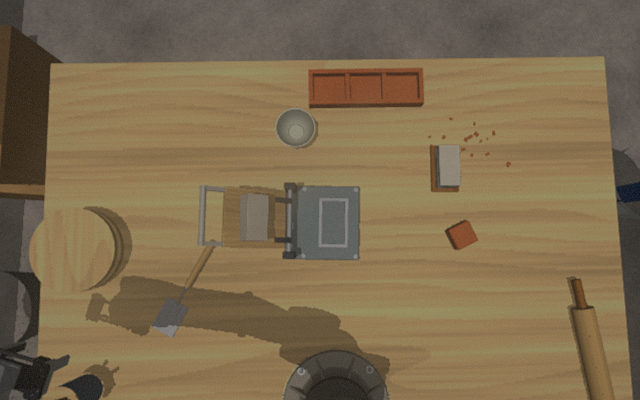

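The top view shows the stack at (448,165), the recess at (333,222), hinge posts at x≈290, the bar at about (203,215), and the bowl, spatula and clay clear of them. The platen leans towards +y. Next I'll measure the poses.

```bash
cat > m.py <<'E'
from h import *
def rect(W,m,name):
    m=m.astype(np.uint8); n,l,s,c=cv2.connectedComponentsWithStats(m); k=1+np.argmax(s[1:,4]); m=l==k
    p=W[m]; r=cv2.minAreaRect((p[:,:2]*1000).astype(np.float32))
    print(name,m.sum(),'px',s[k][:4],'rect',np.round(r[0],1),np.round(r[1],1),round(r[2],1),'mean',np.round(p.mean(0)*1000,1),'zmed',round(np.median(p[:,2])*1000,1)); return m
f=frame('top');W=cloud(f)
v,u=np.mgrid[:400,:640];z=W[...,2]
box=lambda a,b,c,d:(u>a)&(u<b)&(v>c)&(v<d)
rect(W,box(420,475,130,205)&(z>.05)&(z<.075),'stack')
rect(W,box(420,475,130,205)&(z>.005)&(z<.02),'board')
rect(W,box(280,375,170,275)&(z>.022)&(z<.045),'press')
rect(W,box(302,355,190,255)&(z>.0327)&(z<.045),'rim')
rect(W,box(270,310,170,275)&(z>.08)&(z<.125),'posts')
rect(W,box(190,210,170,250)&(z>.18)&(z<.28),'bar')
rect(W,box(440,485,210,260)&(z>.03)&(z<.05),'clay')
print('table',np.nanmedian(z[300:330,420:500]))
g=f['image']
st=cv2.resize(g[130:210,415:480],None,fx=6,fy=6,interpolation=cv2.INTER_CUBIC)
pr=cv2.resize(g[175:270,275:370],None,fx=5,fy=5,interpolation=cv2.INTER_CUBIC)
o=np.zeros((480,800,3),np.uint8);o[:480,:390]=st[:480];o[:475,395:395+405]=pr[:,:405]
cv2.imwrite('pics/crop1.png',o[...,::-1])
E
python3 m.py
```

```text
stack 890 px [437 145  24  41] rect [ 629.5 -314.1] [ 57.6 108.3] 89.5 mean [ 628.9 -312.9   59.8] zmed 60.0
board 312 px [429 145  30  47] rect [ 631.  -313.8] [131.5  75.5] 0.8 mean [ 617.3 -293.6   12.1] zmed 12.0
press 4881 px [291 185  68  75] rect [484.4  20.5] [182.4 199.8] 88.2 mean [483.3  18.9  30.4] zmed 30.2
rim 422 px [318 195  31  54] rect [484.8  -1.8] [ 81.1 143.2] 88.5 mean [484.7  -2.1  35.4] zmed 35.2
posts 1104 px [272 182  24  77] rect [487.4 125.4] [ 54.  192.9] 88.1 mean [487.1 125.6 108.7] zmed 108.7
bar 436 px [197 185  13  61] rect [493.  292.6] [ 24.1 134.2] 88.8 mean [491.7 295.1 233.8] zmed 234.6
clay 552 px [447 220  31  30] rect [ 443.6 -348.3] [61.8 63.2] 24.9 mean [ 443.2 -346.4   41.4] zmed 41.7
table -0.00016812218497297415
```

View pics/crop1.png

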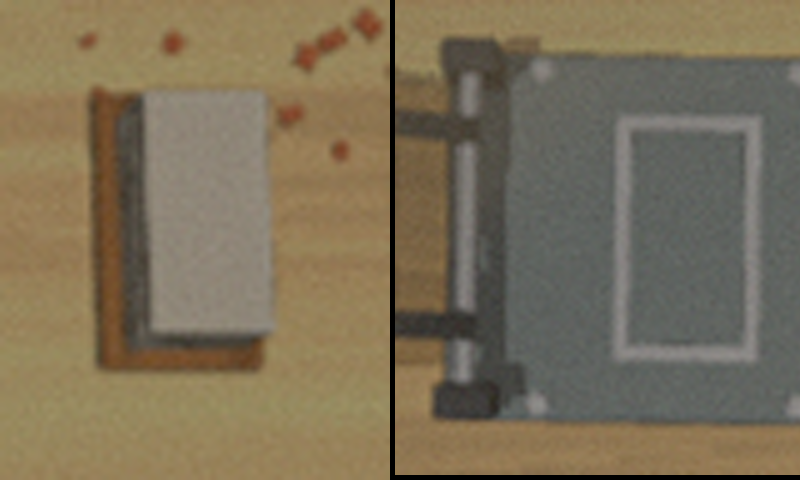

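```bash
cat > m2.py <<'E'
from h import *
f=eyes.grab_frame('top') if 0 else np.load('pics/top.npz')
fl=200/np.tan(np.radians(f['vfov'])/2);Rc=R.from_quat(f['orientation']).as_matrix()
def ortho(c,z,n=200,s=.0005,ch=None):   # rectified patch: col->x, row->y
    g=(np.arange(2*n)-n)*s; X,Y=np.meshgrid(c[0]+g,c[1]+g)
    P=np.stack([X,Y,X*0+z],-1)-f['position']; P=P@Rc
    return cv2.remap(f['image'],(P[...,0]/P[...,2]*fl+f['cx']).astype(np.float32),(P[...,1]/P[...,2]*fl+f['cy']).astype(np.float32),cv2.INTER_CUBIC)
def edge(I,p,q,d,c,n=200,s=.0005,sgn=1,w=.008):
    # strongest gradient along normal d between points p..q (metres rel. c); line fit
    out=[];t=np.arange(-w,w,.00025)
    for k in np.linspace(0,1,40):
        a=np.array(p)*(1-k)+np.array(q)*k
        L=a+t[:,None]*np.array(d); v=cv2.remap(I,(L[:,0]/s+n).astype(np.float32)[None],(L[:,1]/s+n).astype(np.float32)[None],1)[0]
        gr=sgn*np.gradient(cv2.GaussianBlur(v[:,None],(1,9),0)[:,0]); gr=np.clip(gr,0,None)
        i=gr.argmax(); sl=slice(max(0,i-6),i+7); out.append(L[i]+(np.sum(t[sl]*gr[sl])/(gr[sl].sum()+1e-9)-t[i])*np.array(d))
    vx,vy,x,y=cv2.fitLine(np.array(out,np.float32),cv2.DIST_HUBER,0,1e-5,1e-5).ravel()
    return np.array([x,y])+c,np.array([vx,vy])
def box(c,z,hx,hy,name,sg):
    I=ortho(c,z).astype(np.float32).mean(2)
    r=.8
    for nm,p,q,d in(('x+',(hx,-hy*r),(hx,hy*r),(1,0)),('x-',(-hx,-hy*r),(-hx,hy*r),(-1,0)),('y+',(-hx*r,hy),(hx*r,hy),(0,1)),('y-',(-hx*r,-hy),(hx*r,-hy),(0,-1))):
        P,V=edge(I,p,q,d,np.array(c),sgn=sg)
        V=V*np.sign(V[np.argmax(abs(V))]); yaw=np.arctan2(V[1],V[0]) if abs(V[0])>.7 else -np.arctan2(V[0],V[1])
        print(name,nm,np.round(P*1000,1),'yaw',round(yaw,4))
box((.6295,-.314),.060,.055,.028,'plate',-1)
box((.485,-.002),.035,.066+.0,.039,'rimouter',-1)
box((.485,-.002),.035,.058,.031,'riminner',1)
E
sed -i 's/(.485,-.002),.035,.066+.0,.039/(.485,-.002),.035,.066,.039/' m2.py
python3 m2.py
python3 - <<'E'
from h import *
q=telemetry.current_joints()
for p in[(.196,.646,.45),(.6,.1,.45),(.63,-.314,.25),(.63,-.314,.051),(.485,-.002,.15),(.485,-.002,.037),(.492,.297,.32),(.492,.297,.21),(.488,.137,.302)]:
  for th in(0,np.pi):
    o=(R.from_euler('z',th)*R.from_quat([0,1,0,0])).as_quat(); s=kinematics.solve_ik(p,o); print(p,round(th),None if s is None else np.round(s,2))
E
```

```text
plate x+ [ 683.7 -315.1] yaw -0.0044
plate x- [ 574.6 -314. ] yaw -0.016
plate y+ [ 622.5 -287.8] yaw -0.0017
plate y- [ 626.3 -341.6] yaw -0.0191
rimouter x+ [548.8  -1. ] yaw -0.0184
rimouter x- [416.6  -4.2] yaw -0.0414
rimouter y+ [476.6  37.3] yaw -0.0306
rimouter y- [493.1 -40.6] yaw -0.0417
riminner x+ [541.7  -0.6] yaw -0.0775
riminner x- [424.6  -5.9] yaw -0.0287
riminner y+ [483.6  29.4] yaw -0.0521
riminner y- [483.6 -33.2] yaw -0.0259
(0.196, 0.646, 0.45) 0 [-1.4   0.33  0.04  1.23 -0.01  1.58  0.21]
(0.196, 0.646, 0.45) 3 [-2.07  0.54  1.21  1.27 -0.5   1.65 -2.53]
(0.6, 0.1, 0.45) 0 [-0.76  0.22  0.61  1.42 -0.13  1.54  1.42]
(0.6, 0.1, 0.45) 3 [-0.97  0.27  0.92  1.43 -0.21  1.55 -1.63]
(0.63, -0.314, 0.25) 0 [-0.23  0.6   0.94  1.52 -0.5   1.28  2.35]
(0.63, -0.314, 0.25) 3 [-0.19  0.57  0.86  1.52 -0.44  1.26 -0.84]
(0.63, -0.314, 0.051) 0 [-0.06  0.72  0.65  1.68 -0.53  0.92  2.36]
(0.63, -0.314, 0.051) 3 [-0.19  0.82  0.88  1.68 -0.73  1.   -0.62]
(0.485, -0.002, 0.15) 0 [-0.73  0.21  0.69  2.11 -0.17  0.88  1.63]
(0.485, -0.002, 0.15) 3 [-0.96  0.27  0.98  2.12 -0.29  0.89 -1.38]
(0.485, -0.002, 0.037) 0 [-0.57  0.4   0.53  2.19 -0.34  0.63  1.78]
(0.485, -0.002, 0.037) 3 [-0.9   0.58  1.    2.2  -0.75  0.75 -0.96]
(0.492, 0.297, 0.32) 0 [-0.87  0.18  0.25  1.7  -0.05  1.27  0.96]
(0.492, 0.297, 0.32) 3 [-1.27  0.21  0.73  1.72 -0.14  1.27 -2.07]
(0.492, 0.297, 0.21) 0 [-0.84  0.26  0.22  1.84 -0.07  1.05  0.98]
(0.492, 0.297, 0.21) 3 [-1.26  0.32  0.75  1.86 -0.25  1.06 -1.98]
(0.488, 0.137, 0.302) 0 [-0.85  0.06  0.48  1.87 -0.03  1.22  1.21]
(0.488, 0.137, 0.302) 3 [-1.11  0.06  0.76  1.88 -0.04  1.22 -1.91]
```

```bash
python3 - <<'E'
from h import *
fs=[eyes.grab_frame('top') for _ in range(12)]
f=fs[0]; f['image']=np.mean([g['image'] for g in fs],0).astype(np.float32); f['z_map']=np.median([g['z_map'] for g in fs],0)
np.savez('pics/top.npz',**f)
E
sed -i "s/print(name,nm/E.append((P,yaw));print(name,nm/; s/^    r=.8/    r=.8;E=[]/; s/p,q,d in((/p,q,d in((/" m2.py
python3 - <<'E'
s=open('m2.py').read()
s=s.replace("X,Y=np.meshgrid(c[0]+g,c[1]+g)","X,Y=np.meshgrid(g,g);cs,sn=np.cos(YAW),np.sin(YAW);X,Y=c[0]+cs*X-sn*Y,c[1]+sn*X+cs*Y").replace("return np.array([x,y])+c,","return np.array([x,y]),")
s=s[:s.index("box((.6295")]+"""
    A=np.array([[E[0][0][0]+E[1][0][0],E[2][0][1]+E[3][0][1]]])/2
    print(' centre',(np.array(c)+R.from_euler('z',YAW).as_matrix()[:2,:2]@A[0])*1000)
YAW=-.01;box((.6292,-.3147),.060,.055,.028,'plate',-1)
YAW=-.028;box((.4835,-.0018),.035,.066,.039,'rimouter',-1)
box((.4835,-.0018),.0325,.058,.031,'riminner',1)
W=cloud(f);z=W[...,2]
for n,(a,b,c,d,l,h) in dict(bar=(190,210,190,240,.222,.26),barR=(190,212,190,205,.222,.26),barL=(190,212,228,240,.222,.26),clay=(440,485,210,260,.03,.05)).items():
    p=W[c:d,a:b].reshape(-1,3);p=p[(p[:,2]>l)&(p[:,2]<h)];print(n,len(p),p.mean(0).round(4),p[:,2].max())
"""
open('m2.py','w').write(s)
E
python3 m2.py
```

```text
plate x+ [54.6  0.7] yaw 0.0036
plate x- [-54.5  -1.6] yaw -0.0033
plate y+ [-7.  26.9] yaw 0.005
plate y- [ -1.4 -27. ] yaw -0.0048
 centre [ 629.22912708 -314.75239673]
rimouter x+ [65.1 -1.1] yaw 0.0152
rimouter x- [-66.8   2.4] yaw -0.0114
rimouter y+ [ 2.7 38.8] yaw -0.001
rimouter y- [  0.3 -38.3] yaw -0.0069
 centre [482.64002469  -1.54563286]
riminner x+ [59.   1.4] yaw -0.0133
riminner x- [-58.9   0.1] yaw 0.0126
riminner y+ [ 2.4 31.3] yaw -0.0202
riminner y- [ -9.  -31.7] yaw 0.0037
 centre [483.52698263  -1.99031318]
bar 327 [0.4933 0.2962 0.2348] 0.23791538760993802
barR 100 [0.5314 0.295  0.2347] 0.23768498768838853
barL 77 [0.4516 0.2974 0.2349] 0.23722993266452996
clay 555 [ 0.4432 -0.3463  0.0413] 0.04469648679921345
```

```bash
cat >> h.py <<'E'
def q(yaw,flip=0): return (R.from_euler('z',yaw+flip*np.pi)*R.from_quat([0,1,0,0])).as_quat()
PL=np.array([.6292,-.3147]);PLY=-.010; RC=np.array([.4832,-.0018]);RCY=-.030
def say(*a): print(round(telemetry.current_time_s(),2),*a,np.round(telemetry.current_ee_pos(),4),'F',np.round(telemetry.current_force(),1),'w',round(telemetry.current_gripper_width(),4),'ff',np.round(telemetry.current_finger_force(),1))
E
python3 - <<'E'
from h import *
arm.move_straight([.196,.646,.45],velocity=.3)
arm.move_pose([.6,.1,.45],q(0)); say('mid')
arm.move_pose([*PL,.16],q(PLY)); say('above')
arm.gripper_to(.076)
arm.move_straight([*PL,.051],q(PLY),velocity=.1); say('down')
arm.gripper_to(.04); say('grip')
arm.move_straight([*PL,.066],velocity=.05); say('lift')
f=frame('scene'); cv2.imwrite('pics/lift.png',f['image'][200:360,150:350][...,::-1].repeat(3,0).repeat(3,1))
E
```

```text
4.13 mid [0.5999 0.101  0.4498] F [-0.   0.1 -0.3] w 0.0937 ff 0.0
5.97 above [ 0.6302 -0.3136  0.1606] F [-0.5  0.5  0. ] w 0.0941 ff 0.0
7.72 down [ 0.6295 -0.3149  0.0517] F [-0.6 -0.1  0.5] w 0.076 ff 0.0
8.18 grip [ 0.6294 -0.3147  0.0513] F [ 0.  -0.   4.5] w 0.056 ff 30.0
8.62 lift [ 0.6294 -0.3147  0.0663] F [-0.2  0.7 -0.6] w 0.0556 ff 30.0
```

View pics/lift.png

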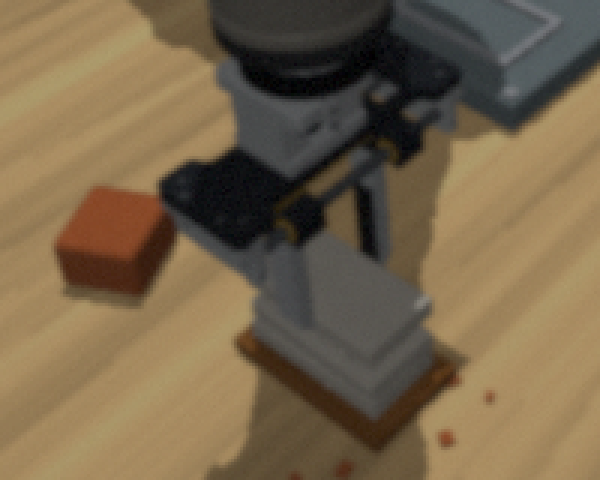

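The picture shows one plate between the fingers with a gap to the two below, so I'll carry it to the recess.

Run:
```python
from h import *
arm.move_straight([*PL,.17],velocity=.15)
arm.move_straight([*RC,.17],q(RCY),velocity=.2)
arm.move_straight([*RC,.055],velocity=.12); arm.wait(.4); say('hover')
print('hit',arm.move_straight([*RC,.036],velocity=.02,until_force=5)); arm.wait(.2); say('low')
```

```text
12.9 hover [ 0.4833 -0.0017  0.0552] F [-1.   0.3 -1.5] w 0.0552 ff 30.0
hit True
13.93 low [ 0.4831 -0.0018  0.0372] F [-1.6 -0.2 10.2] w 0.0556 ff 30.0
```

Run:
```python
from h import *
arm.gripper_to(.074); say('rel')
arm.move_straight([*RC,.2],velocity=.2); 
arm.move_straight([.56,-.2,.36],velocity=.3); arm.wait(.2)
f=frame('top');W=cloud(f)
p=W[185:260,305:365].reshape(-1,3);p=p[(p[:,2]>.040)&(p[:,2]<.055)]
r=cv2.minAreaRect((p[:,:2]*1000).astype(np.float32));print(r,np.median(p[:,2]),len(p),p.mean(0))
A=np.c_[p[:,:2]-p[:,:2].mean(0),np.ones(len(p))];print('tilt',np.linalg.lstsq(A,p[:,2],rcond=None)[0])
cv2.imwrite('pics/placed.png',cv2.resize(f['image'][170:275,270:375],None,fx=5,fy=5,interpolation=2)[...,::-1]);say()
```

```text
14.44 rel [ 0.4826 -0.0018  0.0369] F [ 0.1  0.4 -0.7] w 0.0738 ff 0.0
((485.4400634765625, 0.9057159423828125), (69.79766082763672, 107.1764907836914), 88.81975555419922) 0.0459425432931152 860 [ 0.48523267 -0.00156908  0.04594253]
tilt [0.00052623 0.00327333 0.04594253]
16.69 [ 0.5599 -0.1989  0.3596] F [0.9 0.9 0.7] w 0.0738 ff 0.0
```

View pics/placed.png

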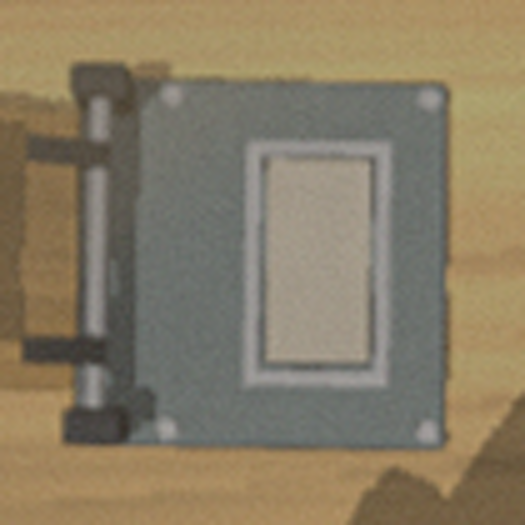

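The plate lies flat inside the rim with an even gap all round. Its top is at 46 mm and the platen is still open. Now the bar.

```bash
cat >> h.py <<'E'
ey=np.array([-np.sin(RCY),np.cos(RCY)])
def bar(a,dz=0):
    p=RC+ey*(.115-.23*np.cos(a)); return np.array([*p,.092+.23*np.sin(a)-.019+dz])
E
python3 - <<'E'
from h import *
print(bar(2.5),bar(1.67))
arm.move_straight(bar(2.5,.13),q(RCY),velocity=.2)
arm.gripper_to(.044)
print('hit',arm.move_straight(bar(2.5),velocity=.08,until_force=6)); arm.wait(.3); say('at bar')
arm.gripper_to(.0); say('grip')
f=frame('scene'); cv2.imwrite('pics/bar.png',cv2.resize(f['image'][40:240,230:450],None,fx=3,fy=3)[...,::-1])
E
```

```text
[0.49217654 0.29732837 0.21064859] [0.48733276 0.13591744 0.30186917]
hit False
22.07 at bar [0.4922 0.2974 0.2107] F [-0.4 -0.1 -0.6] w 0.0442 ff 0.0
22.67 grip [0.4922 0.2973 0.2107] F [0.4 0.1 0.1] w 0.0135 ff 30.0
```

View pics/bar.png

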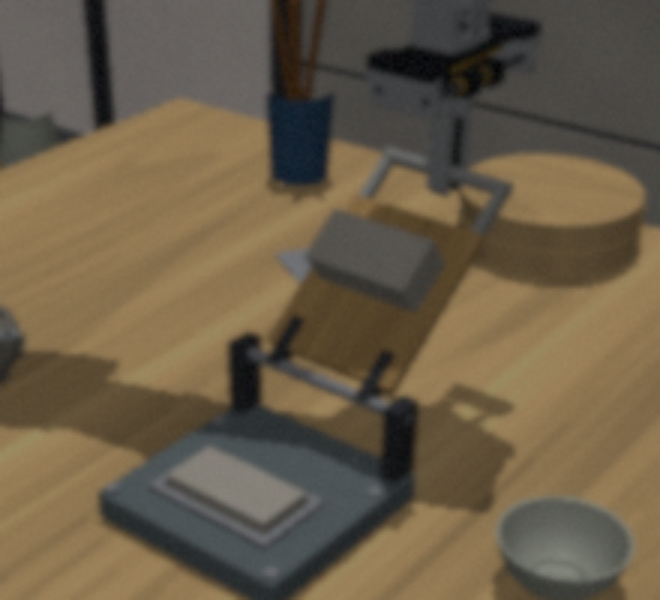

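The bar is gripped mid-span with the opening at 13.5 mm, and the plate is seated. I'll swing the platen up along the arc.

Run:
```python
from h import *
for a in np.linspace(2.5,1.67,11)[1:]:
    arm.move_straight(bar(a),velocity=.06 if a>1.8 else .03)
    if np.linalg.norm(telemetry.current_force())>40: say('STOP',a);break
    say(round(a,2))
arm.wait(.8);say('end')
fs=[eyes.grab_frame('scene'),eyes.grab_frame('top')]
cv2.imwrite('pics/bal.png',cv2.resize(fs[0]['image'][20:240,230:450],None,fx=2.6,fy=2.6)[...,::-1])
np.savez('pics/balt.npz',**fs[1]);np.savez('pics/bals.npz',**fs[0])
```

```text
23.18 2.42 [0.4918 0.2855 0.2256] F [ 0.5  2.8 -1.2] w 0.0131 ff 30.0
23.65 2.33 [0.4914 0.2727 0.2394] F [-0.5  5.6  1.8] w 0.0128 ff 30.0
24.12 2.25 [0.491  0.2589 0.2522] F [-1.3  7.7  4.2] w 0.0129 ff 30.0
24.58 2.17 [0.4906 0.2439 0.2638] F [-2.   8.5  7.6] w 0.013 ff 30.0
25.05 2.08 [0.4901 0.2273 0.2738] F [-2.4  7.4  7.3] w 0.0133 ff 30.0
25.52 2.0 [0.4896 0.2098 0.2823] F [-2.2  5.3  5.5] w 0.0133 ff 30.0
25.98 1.92 [0.489  0.1917 0.2891] F [-1.5  2.9  2.2] w 0.013 ff 30.0
26.45 1.84 [0.4883 0.173  0.2948] F [-1.7  2.  -2.9] w 0.0129 ff 30.0
27.23 1.75 [0.4879 0.155  0.2992] F [-4.2  2.   2.2] w 0.0136 ff 30.0
28.02 1.67 [0.4873 0.136  0.3019] F [-4.5  0.9  1.7] w 0.0132 ff 30.0
28.82 end [0.4873 0.1359 0.3019] F [-5.   1.7  2.5] w 0.0132 ff 30.0
```

View pics/bal.png

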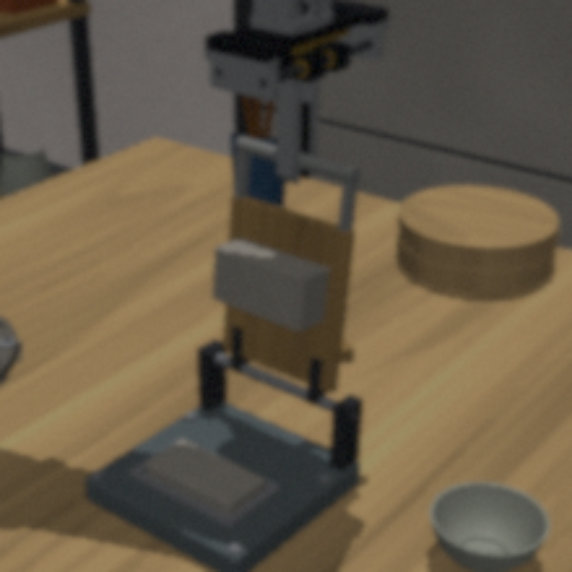

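The platen stands near upright, held by the bar. I'll check its angle and the plate before handing in.

Run:
```python
from h import *
f=np.load('pics/bals.npz');W=cloud(f).reshape(-1,3)
d=W[:,:2]-RC; y=d@ey-.115; x=d@np.array([ey[1],-ey[0]]); z=W[:,2]-.092
m=(abs(x)<.065)&(abs(y)<.05)&(((z>.04)&(z<.08))|((z>.15)&(z<.175)))
k=np.polyfit(z[m],y[m],1)
for _ in range(4): r=y-np.polyval(k,z); m&=abs(r)<.006; k=np.polyfit(z[m],y[m],1)
print(m.sum(),'a',np.pi/2+np.arctan(k[0]))
p=cloud(np.load('pics/balt.npz'))
s=p[130:205,420:475].reshape(-1,3);s=s[(s[:,2]>.035)&(s[:,2]<.055)];print('mid',s.mean(0),len(s))
s=W[(W[:,2]>.04)&(W[:,2]<.055)&(abs(x)<.07)&(abs(d@ey)<.04)];print('plate',np.median(s[:,2]),len(s))
```

```text
885 a 1.6693496149470102
mid [ 0.62945121 -0.31314521  0.04405635] 866
plate 0.04637410438721001 640
```

```bash
python3 -c "
from h import *
arm.wait(.3);say();print(arm.hand_in())"
```

```text
29.22 [0.4873 0.1359 0.3019] F [-4.8  1.3  2. ] w 0.013 ff 30.0
the job is handed in; nothing more can be done
None
```

The job is handed in (no verdict came back): the top plate lies flat and released in the recess, and the arm is gripping the bar with about 30 N, holding the platen still at a measured 1.669 rad (balance 1.67).

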